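# Draw the drying tray out from under its hood with the pull hook

## Task

Two freshly lacquered knife handles lie in the green tray at the back of the clear drying hood, where no gripper fits. Take the wooden-handled pull hook, reach in over the tray, drop the hook behind the tray's high back plate and draw the tray out along its runners and firmly up against the rubber buffers until both side catches have sprung in behind it, never pulling harder than about 18 newtons or the hook rod bends; then lift the hook off and lay it back down on the bench, standing on its handle clear of the bay. Move the tray with the hook only, touch the lacquered handles with nothing, and neither lean on the hood nor shift the bottle, jar and ring gauge.

Things in the scene. Friction and masses are not known exactly. Their poses are not given: they have to be found in the camera images.
- drying_bay: Fixed drying bay: wooden base plate 280 x 200 x 8 mm with a clear hood on its far part and an open landing before it. Origin on the bench under the centre of the tray when latched home; x runs along the runners into the hood, away from the robot, z up. Plate x -57 to 223 mm, top z 8. Two lipped runners guide the tray (1 mm play a side; lip top z 26.5, lips inwards to y +-64).
- hood_front (a point): Middle of the upper edge of the hood's open front: bay x 54 mm, inner roof height z 128 (roof top 132). Inside, the hood is 180 mm wide and ends at a back wall at bay x 219. Axes as the bay's.
- stop_bar (a point): Top middle of the rigid front stop bar's face (bay x -37.2 mm, z 20; bar 13 mm deep, 143 wide). Two sprung rubber buffers on it (y +-58) stand out to bay x -33 and push back 1.8 N plus 3.7 N per mm together: 13 N with the tray latched; the tray meets the rigid bar 1.2 mm after the catches snap in.
- catch_left (a joint): Left spring catch: brass wedge with red knob, bay x 36 to 52 mm, y 66 to 114, top z 26. In m: 0 sprung in, pushed out to about 0.004 while the tray's side passes; snaps back to under 0.001 behind the tray's back edge once the tray has pressed the buffers in about 3 mm, and then holds the tray. Side spring 1.6 to 3.2 N.
- catch_right (a joint): Right spring catch, mirror image of the left one, same values.
- tray_base (a point): Green steel tray, loose in the runners, 72 mm (x) x 140 mm (y), 0.28 to 0.46 kg. Point: centre of its underside (bay z 8), axes as the bay's. Low walls 14.5 mm high. Starts 98 to 143 mm behind home. Sliding it takes 1 to 3 N, entering the catches 3 to 8 N, pressing it home against the buffers 13 to 17 N.
- back_rim (a point): Middle of the top edge of the tray's high back plate, 38 mm above the tray's underside (46 mm over the bench). The plate is 120 mm wide, 5 mm thick at its rolled rim; its back face is 2.5 mm behind this point, 36 mm behind the tray's centre.
- knife_handle_1: Lacquered brown knife handle 112 x 29 x 18 mm, loose, lying across the tray in the near row. Origin: centre of its underside, on the tray floor 2.5 mm above the tray's underside.
- knife_handle_2: The same, in the far row beside the back plate.
- hook_grip (a point): Pull hook, loose, 0.18 kg, standing on the flat underside of its wooden handle. Point: centre of the handle, 13 mm above its underside; handle 100 (x) x 20 (y) x 26 mm (z). x runs along the tool from handle to hook, z up. A 6 mm steel rod leaves the front end, is cranked up and runs level, its lower side 20 mm above this point, out to the hook.
- hook_end (a point): Lower end of the hook: the rod's end bent straight down, 6 mm thick, 31 mm deep, its axis 222 mm ahead of the handle's centre; this end lies 11 mm below the handle's centre (2 mm above its underside).
- glue_bottle: White flat glue bottle, loose, 32 x 52 x 142 mm, left of the hood. Origin: centre of its underside.
- screw_jar: Glass jar of screws, loose, 63 mm across, 79 mm high, left of the landing. Origin: centre of its underside.
- ring_gauge: Knurled steel ring, loose, 42 mm across, 14 mm high, right of the landing. Origin: centre of its underside.

How it is judged:
On the way, in this order (a step that is already met when the one before it is completed fails the run):
1. the hook is down behind the tray's back plate and pulls on it (contact force between pull_hook and tray above 0.8 N and x of hook_end in the frame of tray_base above 0.036 m and z of hook_end in the frame of tray_base below 0.036 m and x of tray_base in the frame of drying_bay above 0.05 m), for 0.1 s.
2. the tray is home on the landing, both catches sprung in behind it (x of tray_base in the frame of drying_bay between -0.0022 and 0.0016 m and value of joint each of catch_left, catch_right below 0.0012 m), for 0.2 s.
At the end, for the whole second after the job is handed in: Tray home on the landing (centre within 2 mm of the bay's origin along the runners), both catches sprung in to under 1.2 mm; both knife handles flat in their rows in the tray (within 5 mm); hook at rest upright (0.15 rad) on its handle on the bench, touching neither tray nor bay (all of step 2 and x of knife_handle_1 in the frame of tray_base between -0.024 and 0.021 m and angle between each of knife_handle_1, knife_handle_2's own z axis and vertical below 0.12 rad and z of knife_handle_1 in the frame of tray_base between 0 and 0.008 m and x of knife_handle_2 in the frame of tray_base between -0.024 and 0.021 m and z of knife_handle_2 in the frame of tray_base between 0 and 0.008 m and height (world z) of hook_grip below 0.02 m and angle between hook_grip's own z axis and vertical below 0.15 rad and contact force between pull_hook and drying_bay below 0.05 N and contact force between pull_hook and tray below 0.05 N and linear speed of each of tray, pull_hook below 0.01 m/s).
It fails at once if the hook pushes or pulls on the tray with more than 20 N (contact force between pull_hook and tray above 20 N).
It fails at once if the gripper or arm touches the tray (contact force between any of the fingers, the arm and tray above 0.2 N).
It fails at once if a lacquered handle is touched by the hook or the robot (contact force between any of pull_hook, the fingers, the arm and knife_handle_1 above 0.2 N or contact force between any of pull_hook, the fingers, the arm and knife_handle_2 above 0.2 N).
It fails at once if the hook or the robot presses on the drying bay with more than 15 N (contact force between any of pull_hook, the fingers, the arm and drying_bay above 15 N).
It fails at once if the bottle, jar or ring gauge is shifted by more than 20 mm or the bottle or jar tipped (distance of any of glue_bottle, screw_jar, ring_gauge from where it was at the start of the episode above 0.02 m or angle between any of glue_bottle, screw_jar's own z axis and vertical above 0.3 rad).
It also fails if it takes over 72 s, if anything falls off the work surface, if the arm or the gripper's body presses on something with over 40 N, if the wrist force passes 120 N, or if a joint passes its speed limit or range.

## Robot

A 6-joint arm with a two-finger parallel gripper is mounted at the origin on a cart in front of the work surface, level with it; the furniture and walls round the work are solid. World frame = base frame: x ahead of the robot, y to its left, z up, the work surface at z = 0. Lengths are in m, angles in rad, forces in N, time in s.
With the tool pointing down it reaches from about 0.275 to 0.825 m from the base axis. Payload 5.2 kg.
Tool frame: the origin (TCP) lies midway between the tips of the shut fingers; the grasp point (between the pads) lies 19 mm behind it; z points along the fingers, y is the line along which they close (so a half turn about z gives the same grasp; the last joint's range is limited). The gripper opens to 93 mm and grips with 3 to 60 N. Pads are 15 mm wide; open, the fingers measure 128 mm over their backs; the gripper's body (75 mm by 188 mm) begins 65 mm behind the grasp point.
Start: joints at [-1.532, 0.259, 1.535, -0, 1.348, -0.203], TCP at [0.132, -0.534, 0.219] pointing down, gripper open.
Joint ranges: [-3.14, 3.14], [-0.91, 2.08], [0.19, 2.58], [-1.22, 4.36], [0.22, 2.71], [-3.12, 3.12]. Speed limits (rad/s): [2.57, 2.57, 3.14, 3.14, 3.14, 3.14].

## Interface

Orientations are given as a unit quaternion [x, y, z, w].
In Python, from rig import read_state, camera, calibration, close_job gives the robot as it stands.
- The arm moves only by the tool servo_tool, never from a script. Its arguments are lists of equal length, an entry for each row: "dp": the shift along the tool's x, y, z in cm, a list of three; "rot": the turn, a rotation vector about the tool's x, y, z in rad, a list of three. A call has 1 to 12 rows; each row shifts and turns the commanded pose from where the row before left it, along the tool's axes as they then stand; what a row does not reach is not made up. A row lasts 1/10 s, in which the tool goes at most 50 mm and 8.59 degrees, less where a joint would pass 70% of its speed; a pose out of reach is approached as far as the arm can. A call with a gripper value outside its range is refused whole. "jaw" is the gripper's target within -1 to 1 (fully open at 1, half-way at 0, shut at -1), set as the call begins (left out, the last holds). The fingers move at their own pace and stop on an object; the grip force is fixed at half the most. Time passes only in rows, so rows that do not move let the fingers close. It gives the time, the measured TCP pose, the force, the opening and the grip force at its end, in the units of the state.
- read_state(): the state, without advancing time (a new reading comes with each control period).
- camera(name): name is "side" or "top"; returns the picture (400x640x3 uint8, blue, green, red); there is no depth.
- calibration(name): a dict with "fx", "fy", "cx", "cy" (pixels), "pose" (4x4, takes a point from camera to world coordinates). Camera axes: x right, y down, z forward; pixel columns grow to the right and rows downward; lengths in m; the calibration is good to about 2 mm. A picture is of the moment at which its call begins. calibration takes no time and is no camera call.
- close_job(): hands the job in; it is judged then, once.
The state is a dict: "t": time; "q": joint angles; "qvel": joint speeds; "effort": joint torques, N m; "tcp_pos": TCP position; "eef_rot": TCP orientation; "wrist_force": force on the tool from outside, world axes, zero at the start; "moment": the same for the moment, N m; "width": finger opening in m; "grasp_force": force on a finger pad.
Only numpy, scipy, OpenCV 4.12 (cv2) and the standard library are available. Lean on these libraries where they do the work, as an engineer would, in place of code of your own. Each camera call takes 0.05 s, during which the arm holds its last target. There are 200 camera calls.

## Working session

There is one attempt and no reset: what is moved stays moved. The work goes in short steps, Python scripts to look and compute and a tool call to move; the robot and the scene stay as the last step left them, time stands still between calls to the robot, and variables do not carry over. Pictures are saved under pics/ and viewed, at most 10 in all, crops included, and the job is handed in when it is done.

Besides the shell and the picture viewer there is one more tool, called as name(argument=value, ...) on one line, values as JSON. servo_tool: Moves the arm, as the interface text tells. Its arguments: {"type":"object","properties":{"dp":{"type":"array"},"rot":{"type":"array"},"jaw":{"type":"number"}},"required":["dp","rot"]}

```bash
mkdir -p pics
python3 - <<'E'
from rig import *
import cv2,json
for n in("side","top"):
    cv2.imwrite(f"pics/{n}0.png",camera(n)); c=calibration(n); print(n,c)
print(read_state())
E
```

```text
side {'fx': 452.77962420711367, 'fy': 452.77962420711367, 'cx': 317.3178485855917, 'cy': 198.3712245192018, 'pose': array([[ 0.56673026, -0.36596557,  0.73816395, -0.20520056],
       [-0.823712  , -0.23236368,  0.5172095 , -0.54922124],
       [-0.01775838, -0.90115277, -0.43313776,  0.59830845],
       [ 0.        ,  0.        ,  0.        ,  1.        ]])}
top {'fx': 433.1244580269826, 'fy': 433.1244580269826, 'cx': 315.6179225903619, 'cy': 200.73269225744014, 'pose': array([[-0.00488676, -0.99713558,  0.07547679,  0.52019878],
       [-0.99998384,  0.0050921 ,  0.00252836,  0.03172555],
       [-0.00290545, -0.07546321, -0.99714435,  1.25247444],
       [ 0.        ,  0.        ,  0.        ,  1.        ]])}
{'t': 0.1, 'q': array([-1.53179070e+00,  2.59273184e-01,  1.53593626e+00, -4.78631472e-06,
        1.34800306e+00, -2.02823356e-01]), 'qvel': array([-0.00100962, -0.00082227, -0.00325199, -0.00083824,  0.00237231,
        0.00044862]), 'effort': array([ 2.19416768e-03, -4.38208401e+01, -2.84644943e+01,  7.19660567e-02,
        3.62064689e-02, -3.93647031e-05]), 'tcp_pos': array([ 0.131703  , -0.53350809,  0.21791419]), 'eef_rot': array([ 9.92698356e-01,  1.20620558e-01,  6.39402821e-05, -8.07402407e-04]), 'wrist_force': array([ 0.39495244,  0.72300788, -0.08914121]), 'moment': array([0.02796769, 0.00976841, 0.04784966]), 'grasp_force': 0.0, 'width': 0.09336275359276877}
```

View pics/side0.png

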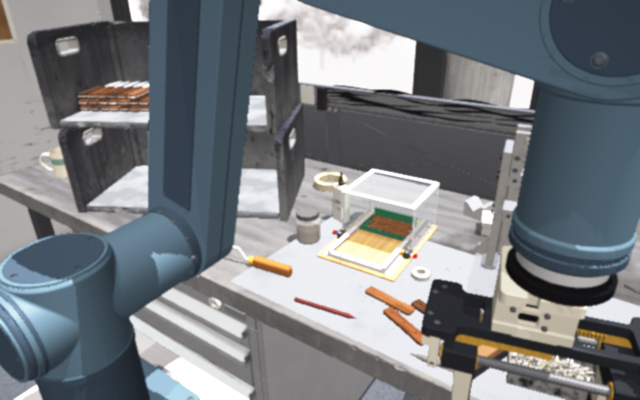

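View pics/top0.png

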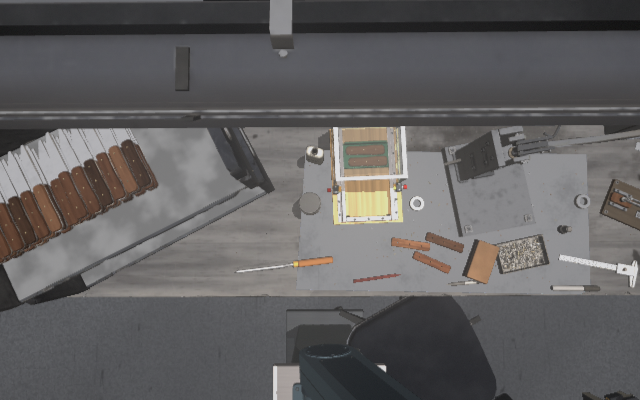

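Run:
```python
import cv2
a=cv2.imread("pics/top0.png")[125:275,225:425]
cv2.imwrite("pics/top0c.png",cv2.resize(a,None,fx=4,fy=4,interpolation=cv2.INTER_CUBIC))
a=cv2.imread("pics/side0.png")[160:290,225:450]
cv2.imwrite("pics/side0c.png",cv2.resize(a,None,fx=3.5,fy=3.5,interpolation=cv2.INTER_CUBIC))
```

```text
(no output)
```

View pics/top0c.png

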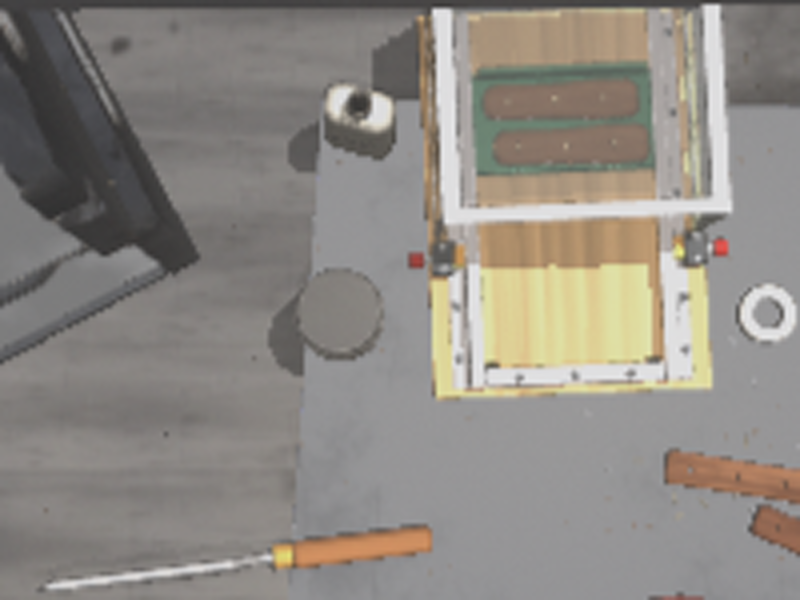

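View pics/side0c.png

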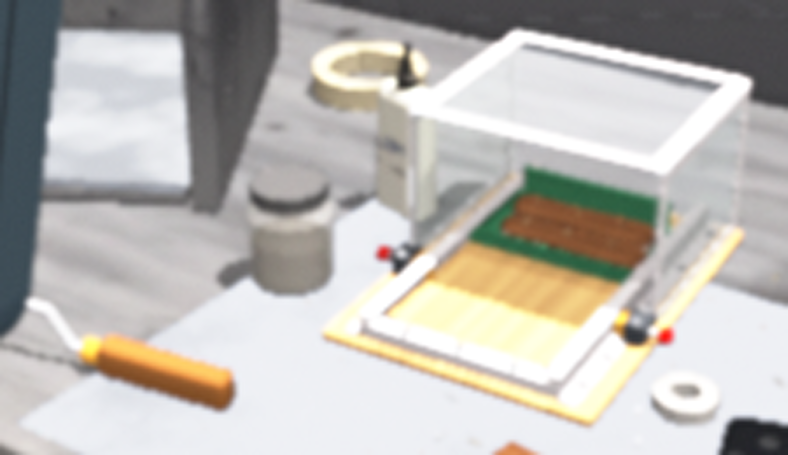

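```bash
cat > h.py <<'E'
import numpy as np
from rig import *
def px(n,u,v,z):
    c=calibration(n);T=c["pose"]
    d=T[:3,:3]@np.array([(u-c["cx"])/c["fx"],(v-c["cy"])/c["fy"],1.]);o=T[:3,3]
    return o+d*(z-o[2])/d[2]
def proj(n,p):
    c=calibration(n);T=c["pose"];q=T[:3,:3].T@(np.asarray(p)-T[:3,3])
    return np.array([c["fx"]*q[0]/q[2]+c["cx"],c["fy"]*q[1]/q[2]+c["cy"]])
E
python3 - <<'E'
from h import *
t=lambda u,v,z:px("top",(u+.5)/4-.5+225,(v+.5)/4-.5+125,z)
s=lambda u,v,z:px("side",(u+.5)/3.5-.5+225,(v+.5)/3.5-.5+160,z)
for n,a in dict(L=(437,397,.008),R=(712,387,.008),hoodL=(447,218,.13),hoodR=(728,208,.13),stopL=(486,380,.02),stopR=(664,375,.02),
 rimL=(475,70,.046),rimR=(650,65,.046),trL=(478,175,.0225),trR=(653,170,.0225),hEnd=(431,538,.02),hYel=(295,553,.02),hookout=(45,587,.036),rodmid=(160,572,.036)).items(): print(n,t(*a).round(4))
print('side')
for n,a in dict(L=(325,335,.008),R=(592,424,.008),FarR=(745,233,.008),rimL=(528,170,.046),rimR=(655,198,.046),hEndtop=(235,385,.018)).items(): print(n,s(*a).round(4))
E
```

```text
L [ 0.5475 -0.0172  0.008 ]
R [ 0.5537 -0.2145  0.008 ]
hoodL [ 0.6614 -0.0198  0.13  ]
hoodR [ 0.667  -0.2031  0.13  ]
stopL [ 0.5592 -0.0516  0.02  ]
stopR [ 0.5621 -0.1782  0.02  ]
rimL [ 0.777  -0.0444  0.046 ]
rimR [ 0.7799 -0.1678  0.046 ]
trL [ 0.7058 -0.0472  0.0225]
trR [ 0.7087 -0.1725  0.0225]
hEnd [ 0.4478 -0.0117  0.02  ]
hYel [0.4378 0.0844 0.02  ]
hookout [0.4162 0.2578 0.036 ]
rodmid [0.4262 0.1777 0.036 ]
side
L [ 0.5425 -0.0226  0.008 ]
R [ 0.5495 -0.2189  0.008 ]
FarR [ 0.8313 -0.209   0.008 ]
rimL [ 0.7696 -0.056   0.046 ]
rimR [ 0.7793 -0.1561  0.046 ]
hEndtop [ 0.4505 -0.0163  0.018 ]
```

servo_tool(dp=[[2.73,-2.99,0.6],[2.73,-2.99,0.6],[2.73,-2.99,0.6],[2.73,-2.99,0.6],[2.73,-2.99,0.6],[2.73,-2.99,0.6],[2.73,-2.99,0.6],[2.73,-2.99,0.6],[2.73,-2.99,0.6],[2.73,-2.99,0.6],[2.73,-2.99,0.6],[2.73,-2.99,0.6]], rot=[[0,0,0],[0,0,0],[0,0,0],[0,0,0],[0,0,0],[0,0,0],[0,0,0],[0,0,0],[0,0,0],[0,0,0],[0,0,0],[0,0,0]], jaw=0.2)

```text
t: 1.3
tcp_pos: [0.3642, -0.1056, 0.1464]
eef_rot: [0.993, 0.12, 0.0, 0.0]
wrist_force: [1.1, 1.0, 0.2]
width: 0.056
grasp_force: 0.0
```

servo_tool(dp=[[2.73,-2.99,0.6],[2.73,-2.99,0.6],[2.73,-2.99,0.6],[2.73,-2.99,0.6],[0,0,0],[0,0,0],[0,0,0],[0,0,0],[0,0,0],[0,0,0],[0,0,0],[0,0,0]], rot=[[0,0,0],[0,0,0],[0,0,0],[0,0,0],[0,0,-0.144],[0,0,-0.144],[0,0,-0.144],[0,0,-0.144],[0,0,-0.144],[0,0,-0.144],[0,0,-0.144],[0,0,-0.144]])

```text
t: 2.5
tcp_pos: [0.4409, 0.0352, 0.1224]
eef_rot: [0.765, 0.644, -0.0, -0.0]
wrist_force: [0.1, -0.7, 0.0]
width: 0.0557
grasp_force: 0.0
```

servo_tool(dp=[[0,0,0],[0,0,0],[0,0,0]], rot=[[0,0,-0.144],[0,0,-0.144],[0,0,0]])

```text
t: 2.8
tcp_pos: [0.4409, 0.0351, 0.1224]
eef_rot: [0.666, 0.746, -0.0, -0.0]
wrist_force: [0.3, 0.4, 0.5]
width: 0.0556
grasp_force: 0.0
```

Run:
```python
from h import *
import cv2
s=read_state();print(s['tcp_pos'],s['eef_rot'],s['t'],s['q'])
a=camera("side")[180:310,200:390];b=camera("top")[210:310,220:380]
cv2.imwrite("pics/g1.png",cv2.resize(a,None,fx=4,fy=4,interpolation=cv2.INTER_CUBIC))
print(proj("side",s['tcp_pos']))
```

```text
[0.44093093 0.03512428 0.12237708] [ 6.66308424e-01  7.45676163e-01 -2.09272072e-04 -3.16912729e-04] 2.8 [-1.73679712e-01  1.61246807e-01  1.91803077e+00 -2.43746769e-05
  1.06307433e+00 -2.85969799e-01]
[268.28741904 224.40062748]
```

View pics/g1.png

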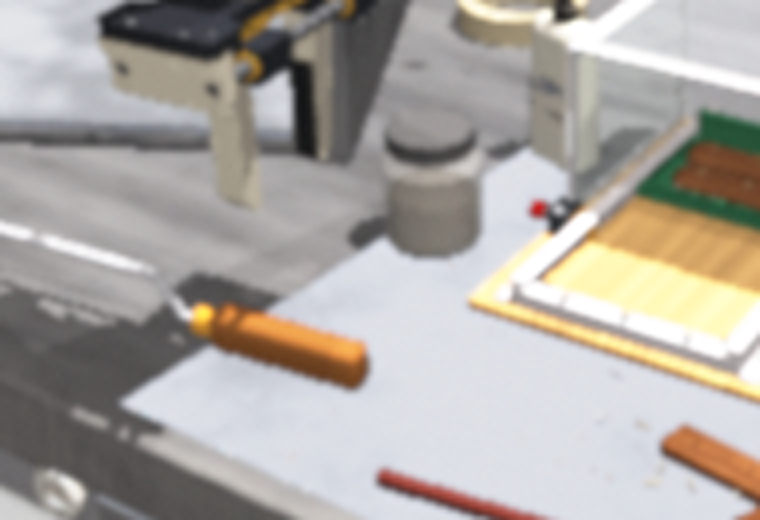

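```bash
python3 -c "
from h import *
print((proj('side',[.4409,.0351,.015])-[200,180])*4, px('side',272,266.2,.015))"
```

```text
[285.33471314 342.79143851] [0.44017105 0.03252806 0.015     ]
```

servo_tool(dp=[[0,0,2],[0,0,2],[0,0,2],[0,0,2],[0,0,1.5],[0,0,0]], rot=[[0,0,0],[0,0,0],[0,0,0],[0,0,0],[0,0,0],[0,0,0]])

```text
t: 3.5
tcp_pos: [0.4396, 0.0353, 0.026]
eef_rot: [0.668, 0.744, -0.001, -0.002]
wrist_force: [-0.6, -0.2, 0.6]
width: 0.0559
grasp_force: 0.0
```

servo_tool(dp=[[0,0,1],[0,0,0.8],[0,0,0.4],[0,0,0]], rot=[[0,0,0],[0,0,0],[0,0,0],[0,0,0]])

```text
t: 3.9
tcp_pos: [0.441, 0.0351, 0.0053]
eef_rot: [0.667, 0.745, -0.0, -0.0]
wrist_force: [-0.3, 1.1, -0.7]
width: 0.0556
grasp_force: 0.0
```

servo_tool(dp=[[0,0,0],[0,0,0],[0,0,0],[0,0,0],[0,0,0],[0,0,0],[0,0,0],[0,0,0]], rot=[[0,0,0],[0,0,0],[0,0,0],[0,0,0],[0,0,0],[0,0,0],[0,0,0],[0,0,0]], jaw=-1)

```text
t: 4.7
tcp_pos: [0.4415, 0.035, 0.0058]
eef_rot: [0.667, 0.745, 0.0, 0.0]
wrist_force: [0.1, -0.5, 2.6]
width: 0.0197
grasp_force: 30.0
```

servo_tool(dp=[[0,0,-1],[0,0,-3],[0,0,-4],[0,0,-4],[0,0,-3],[0,0,-0.5],[0,0,0]], rot=[[0,0,0],[0,0,0],[0,0,0],[0,0,0],[0,0,0],[0,0,0],[0,0,0]])

```text
t: 5.4
tcp_pos: [0.4414, 0.0351, 0.1612]
eef_rot: [0.667, 0.745, 0.0, 0.001]
wrist_force: [1.3, 0.5, -1.7]
width: 0.0201
grasp_force: 30.0
```

servo_tool(dp=[[0,0,0],[0,0,0],[0,0,0],[0,0,0],[0,0,0],[0,0,0],[0,0,0],[0,0,0],[0,0,0],[0,0,0],[0,0,0],[0,0,0]], rot=[[0,0,0.07],[0,0,0.14],[0,0,0.145],[0,0,0.145],[0,0,0.145],[0,0,0.145],[0,0,0.145],[0,0,0.145],[0,0,0.145],[0,0,0.145],[0,0,0.145],[0,0,0.135]])

```text
t: 6.6
tcp_pos: [0.4394, 0.0354, 0.1581]
eef_rot: [1.0, 0.013, -0.003, -0.0]
wrist_force: [-0.6, 0.9, -1.3]
width: 0.0199
grasp_force: 30.0
```

servo_tool(dp=[[-0.5,1.5,0],[-1,3,0],[-1,3,0],[-1,3,0],[-1,3,0],[-0.7,2,0],[0,0,0],[0,0,0]], rot=[[0,0,0],[0,0,0],[0,0,0],[0,0,0],[0,0,0],[0,0,0],[0,0,0],[0,0,0]])

```text
t: 7.4
tcp_pos: [0.3931, -0.1208, 0.159]
eef_rot: [1.0, 0.015, -0.001, -0.001]
wrist_force: [-0.2, -0.2, -1.4]
width: 0.0198
grasp_force: 30.0
```

Run:
```python
from h import *
import cv2
s=read_state();print(s['tcp_pos'],s['eef_rot'],s['t'],s['q'],s['wrist_force'])
a=camera("side");b=camera("top")
im=np.vstack([cv2.resize(a[130:270,230:470],None,fx=3.3,fy=3.3)[:, :640],cv2.resize(b[175:275,300:460],None,fx=4,fy=4)])
a=cv2.resize(a[130:290,200:400],None,fx=2,fy=3.6) if 0 else cv2.resize(a[90:290,220:420],None,fx=3,fy=3,interpolation=2)
cv2.imwrite("pics/a.png",a); b=cv2.resize(b[120:270,300:430],None,fx=4,fy=4,interpolation=2);cv2.imwrite("pics/b.png",b)
cv2.imwrite("pics/top1.png",camera("top"))
```

```text
[ 0.39310304 -0.12080236  0.15900731] [ 0.99988599  0.01497213 -0.00147671 -0.00128989] 7.4 [-5.71417384e-01  6.25893133e-02  1.92974201e+00  5.62890181e-04
  1.15314895e+00  9.69204184e-01] [-0.2341706  -0.23453728 -1.38539177]
```

View pics/a.png

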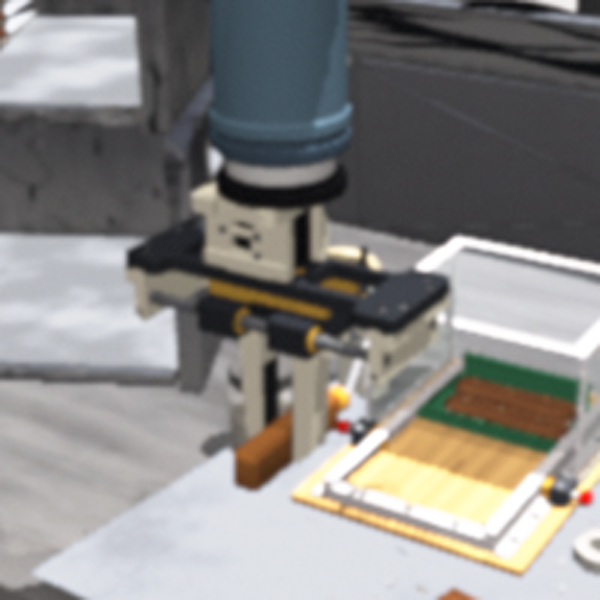

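View pics/b.png

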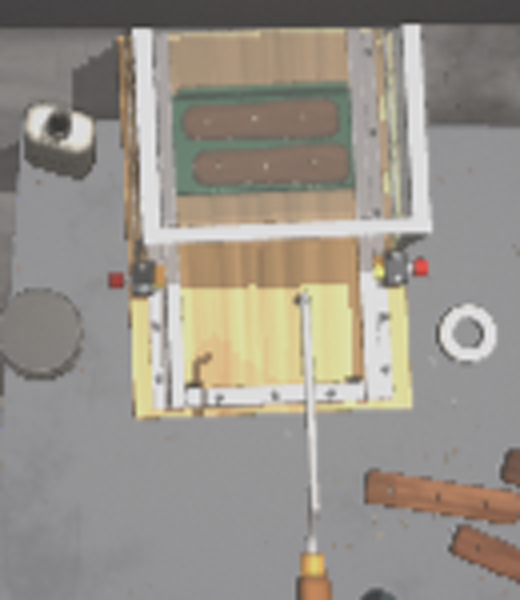

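Run:
```python
from h import *
t=lambda u,v,z:px("top",(u+.5)/4-.5+300,(v+.5)/4-.5+120,z).round(4)
zt=.159
print('hook out',t(302,293,zt+.033),'rod near',t(313,510,zt+.033),'yellow',t(313,560,zt+.02))
print('stop',t(188,400,.02),t(360,393,.02),'lipL/R',t(168,402,.02),t(388,395,.02),'rail inner L',t(180,300,.0265),t(365,290,.0265))
print('hood top',t(150,240,.13),t(430,230,.13),'plate',t(136,417,.008),t(411,407,.008),'rim',t(176,94,.046),t(351,89,.046),t(176,88,.046))
s=read_state()['q'];print(s)
```

```text
hook out [ 0.6191 -0.1119  0.192 ] rod near [ 0.4864 -0.1166  0.192 ] yellow [ 0.4554 -0.1179  0.179 ]
stop [ 0.5592 -0.0531  0.02  ] [ 0.5635 -0.1754  0.02  ] lipL/R [ 0.5578 -0.0388  0.02  ] [ 0.562  -0.1952  0.02  ] rail inner L [ 0.63   -0.0477  0.0265] [ 0.6364 -0.1791  0.0265]
hood top [ 0.6601 -0.0218  0.13  ] [ 0.6657 -0.2044  0.13  ] plate [ 0.5475 -0.0165  0.008 ] [ 0.5537 -0.2138  0.008 ] rim [ 0.7741 -0.045   0.046 ] [ 0.777  -0.1685  0.046 ] [ 0.7784 -0.0451  0.046 ]
[-5.69067645e-01  6.14228616e-02  1.92851320e+00  4.09693232e-04
  1.15344618e+00  9.68735168e-01]
```

servo_tool(dp=[[0,0.2,1.5],[0,0,3],[0,0,3],[0,0,1.2],[1,0,0],[2,0,0],[2,0,0],[2,0,0],[1.5,0,0],[0,0,0],[0,0,0]], rot=[[0,0,0],[0,0,0],[0,0,0],[0,0,0],[0,0,0],[0,0,0],[0,0,0],[0,0,0],[0,0,0],[0,0,0],[0,0,0]])

```text
t: 8.65
tcp_pos: [0.4798, -0.1202, 0.0741]
eef_rot: [1.0, 0.017, 0.0, 0.0]
wrist_force: [0.4, 0.3, -1.3]
width: 0.0197
grasp_force: 30.0
```

Run:
```python
from h import *
import cv2
s=read_state();print(s['tcp_pos'],s['eef_rot'],s['t'],s['q'],s['wrist_force'])
a=camera("side");b=camera("top")
a=cv2.resize(a[150:290,270:450],None,fx=4,fy=4,interpolation=2);cv2.imwrite("pics/c.png",a)
p=s['tcp_pos'];d=np.array([.9995,.033,0])
for q in(p+.222*d+[0,0,-.004],p+.222*d+[0,0,.03],p+.1*d+[0,0,.03]): print((proj("side",q)-[270,150])*4)
```

```text
[ 0.47977581 -0.12022182  0.07408589] [9.99861640e-01 1.66332039e-02 1.70859446e-04 8.89100275e-05] 8.65 [-4.71458673e-01  3.11391463e-01  1.85717241e+00  3.86090720e-06
  9.72643582e-01  1.06606754e+00] [ 0.38081138  0.33015028 -1.32880026]
[453.42951354 262.36235414]
[455.95093862 213.24662877]
[362.9431048 296.1682141]
```

View pics/c.png

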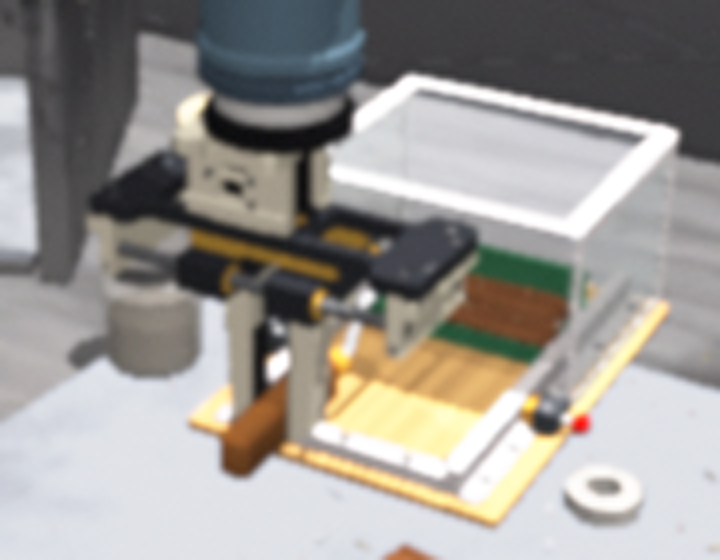

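Run:
```python
from h import *
p=read_state()['tcp_pos'];d=np.array([.9995,.033,0])
for sag in(0,.05):
  for x in(-.05,.056): print(sag,x,(proj("side",p+x*d+[0,0,.0075-sag*x])-[270,150])*4)
```

```text
0 -0.05 [222.03858097 460.49919077]
0 0.056 [323.66319428 366.77604886]
0.05 -0.05 [221.98931208 456.34147818]
0.05 0.056 [323.58983061 371.16146939]
```

servo_tool(dp=[[1,0,0],[2,0,0],[2,0,0],[2,0,0],[1.5,0,0],[0.9,0,0],[0,0,0],[0,0,0]], rot=[[0,0,0],[0,0,0],[0,0,0],[0,0,0],[0,0,0],[0,0,0],[0,0,0],[0,0,0]])

```text
t: 9.55
tcp_pos: [0.5726, -0.1177, 0.0734]
eef_rot: [1.0, 0.016, -0.001, -0.0]
wrist_force: [-0.1, 0.1, -2.0]
width: 0.0195
grasp_force: 30.0
```

Run:
```python
from h import *
import cv2
s=read_state();print(s['tcp_pos'],s['eef_rot'],s['t'],s['wrist_force'])
a=camera("side");b=camera("top")
a=cv2.resize(a[170:260,330:450],None,fx=5,fy=5,interpolation=2)
b=cv2.resize(b[122:222,325:415],None,fx=5.99,fy=6,interpolation=2)[:600]
cv2.imwrite("pics/d.png",b);cv2.imwrite("pics/d2.png",a)
```

```text
[ 0.57255056 -0.11767407  0.07340592] [ 9.99873058e-01  1.59241143e-02 -5.19003617e-04 -1.44703500e-04] 9.55 [-0.05112463  0.09760392 -2.00894935]
```

View pics/d.png

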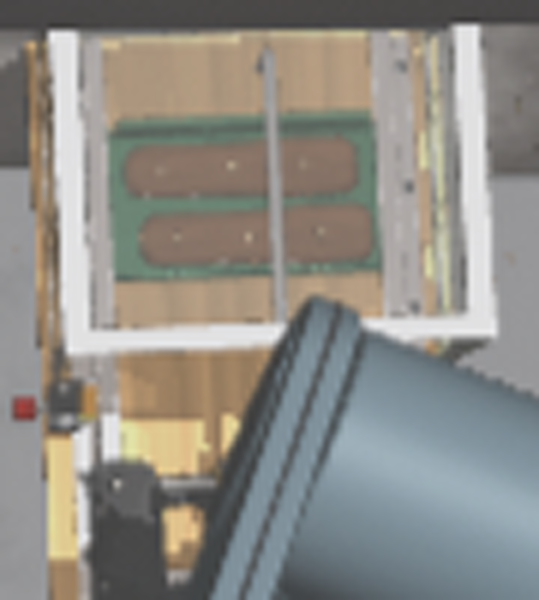

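Run:
```python
from h import *
t=lambda u,v,z:px("top",(u+.5)/5.99-.5+325,(v+.5)/6-.5+122,z).round(4)
print('hook',t(268,48,.104),t(278,300,.104),'rim',t(118,124,.046),t(376,116,.046),'front',t(118,278,.0225),t(380,270,.0225),'backwall?',t(100,38,.008))
```

```text
hook [ 0.7984 -0.1109  0.104 ] [ 0.6845 -0.1137  0.104 ] rim [ 0.7766 -0.0469  0.046 ] [ 0.7797 -0.1685  0.046 ] front [ 0.7071 -0.0477  0.0225] [ 0.7103 -0.173   0.0225] backwall? [ 0.8271 -0.041   0.008 ]
```

servo_tool(dp=[[0,0,1],[0,0,1.5],[0,0,1],[0,0,0.4],[0,0,0],[-0.4,0,0],[-0.4,0,0],[0,0,0],[0,0,0]], rot=[[0,0,0],[0,0,0],[0,0,0],[0,0,0],[0,0,0],[0,0,0],[0,0,0],[0,0,0],[0,0,0]])

```text
t: 10.55
tcp_pos: [0.5653, -0.1182, 0.0351]
eef_rot: [1.0, 0.016, 0.0, 0.0]
wrist_force: [-0.3, -0.4, -1.0]
width: 0.0199
grasp_force: 30.0
```

servo_tool(dp=[[-0.15,0,0],[-0.15,0,0],[-0.15,0,0],[-0.15,0,0],[-0.15,0,0],[-0.15,0,0],[-0.15,0,0]], rot=[[0,0,0],[0,0,0],[0,0,0],[0,0,0],[0,0,0],[0,0,0],[0,0,0]])

```text
t: 11.25
tcp_pos: [0.5547, -0.1185, 0.0347]
eef_rot: [1.0, 0.016, 0.0, 0.0]
wrist_force: [0.8, 0.4, -1.4]
width: 0.0199
grasp_force: 30.0
```

servo_tool(dp=[[-0.2,0,0],[-0.2,0,0],[-0.2,0,0],[-0.2,0,0],[-0.2,0,0],[-0.2,0,0]], rot=[[0,0,0],[0,0,0],[0,0,0],[0,0,0],[0,0,0],[0,0,0]])

```text
t: 11.85
tcp_pos: [0.5426, -0.1188, 0.0347]
eef_rot: [1.0, 0.016, 0.0, 0.0]
wrist_force: [0.5, 0.3, -1.2]
width: 0.0198
grasp_force: 30.0
```

servo_tool(dp=[[-0.3,0,0],[-0.3,0,0],[-0.3,0,0],[-0.3,0,0],[-0.3,0,0],[-0.3,0,0]], rot=[[0,0,0],[0,0,0],[0,0,0],[0,0,0],[0,0,0],[0,0,0]])

```text
t: 12.45
tcp_pos: [0.5244, -0.1193, 0.0347]
eef_rot: [1.0, 0.016, -0.0, -0.0]
wrist_force: [1.5, -0.4, -1.2]
width: 0.0196
grasp_force: 30.0
```

```bash
cat > tr.py <<'E'
from h import *
import cv2
s=read_state();print(s['tcp_pos'].round(4),s['t'],s['wrist_force'].round(2))
b=camera("top");cv2.imwrite("pics/now.png",b)
x=b[122:240,325:415].astype(int)
g=(x[...,1]-x[...,2]>18)
rows=np.where(g.sum(1)>6)[0]+122
print(rows, px("top",355,rows.min()-.5,.046)[:2], px("top",355,rows.max()+.5,.0225)[:2])
E
python3 tr.py
python3 - <<'E'
import cv2,sys
sys.argv
E
```

```text
[ 0.5244 -0.1193  0.0347] 12.45 [ 1.45 -0.35 -1.16]
[156 157 167 168 225 226 227 228 229 230 231 232 233 234 235 236 237] [ 0.7386466  -0.07669867] [ 0.50842004 -0.07605613]
```

servo_tool(dp=[[-0.3,0,0],[-0.3,0,0],[-0.3,0,0],[-0.3,0,0],[-0.3,0,0],[-0.3,0,0]], rot=[[0,0,0],[0,0,0],[0,0,0],[0,0,0],[0,0,0],[0,0,0]])

```text
t: 13.1
tcp_pos: [0.5064, -0.1199, 0.0346]
eef_rot: [1.0, 0.016, -0.0, -0.0]
wrist_force: [0.9, 0.6, -1.6]
width: 0.0193
grasp_force: 30.0
```

servo_tool(dp=[[-0.3,0,0],[-0.3,0,0],[-0.3,0,0],[-0.3,0,0],[-0.3,0,0],[-0.3,0,0]], rot=[[0,0,0],[0,0,0],[0,0,0],[0,0,0],[0,0,0],[0,0,0]])

```text
t: 13.7
tcp_pos: [0.4886, -0.1206, 0.0348]
eef_rot: [1.0, 0.016, 0.0, 0.0]
wrist_force: [3.1, -0.0, -1.7]
width: 0.0199
grasp_force: 30.0
```

servo_tool(dp=[[-0.3,0,0],[-0.3,0,0],[-0.3,0,0],[-0.3,0,0],[-0.3,0,0],[-0.3,0,0]], rot=[[0,0,0],[0,0,0],[0,0,0],[0,0,0],[0,0,0],[0,0,0]])

```text
t: 14.3
tcp_pos: [0.4705, -0.1211, 0.0347]
eef_rot: [1.0, 0.016, -0.0, -0.0]
wrist_force: [1.4, -0.0, -1.3]
width: 0.0197
grasp_force: 30.0
```

servo_tool(dp=[[-0.3,0,0],[-0.3,0,0],[-0.3,0,0],[-0.3,0,0],[-0.3,0,0],[-0.3,0,0]], rot=[[0,0,0],[0,0,0],[0,0,0],[0,0,0],[0,0,0],[0,0,0]])

```text
t: 14.9
tcp_pos: [0.4525, -0.1216, 0.0346]
eef_rot: [1.0, 0.016, -0.0, -0.0]
wrist_force: [3.0, -0.8, -0.5]
width: 0.0197
grasp_force: 30.0
```

servo_tool(dp=[[-0.2,0,0],[-0.2,0,0],[-0.2,0,0],[-0.2,0,0],[-0.2,0,0],[-0.2,0,0],[-0.2,0,0],[-0.2,0,0]], rot=[[0,0,0],[0,0,0],[0,0,0],[0,0,0],[0,0,0],[0,0,0],[0,0,0],[0,0,0]])

```text
t: 15.7
tcp_pos: [0.4366, -0.1222, 0.0347]
eef_rot: [1.0, 0.016, 0.0, -0.0]
wrist_force: [3.0, -0.2, -1.8]
width: 0.0201
grasp_force: 30.0
```

servo_tool(dp=[[-0.1,0,0],[-0.1,0,0],[-0.1,0,0],[-0.1,0,0]], rot=[[0,0,0],[0,0,0],[0,0,0],[0,0,0]])

```text
t: 16.1
tcp_pos: [0.4327, -0.1223, 0.0346]
eef_rot: [1.0, 0.016, 0.0, 0.0]
wrist_force: [1.9, 0.3, -1.1]
width: 0.0197
grasp_force: 30.0
```

```bash
python3 tr.py
python3 - <<'E'
from h import *
import cv2
s=read_state();a=camera("side")
cv2.imwrite("pics/e.png",np.hstack([cv2.resize(a[170:290,310:450],None,fx=5,fy=5,interpolation=2)]))
E
```

```text
[ 0.4327 -0.1223  0.0346] 16.1 [ 1.91  0.35 -1.09]
[186 187 188 189 198 199 200 201 209 210 211] [ 0.65373332 -0.07570119] [ 0.58204192 -0.07692096]
```

View pics/e.png

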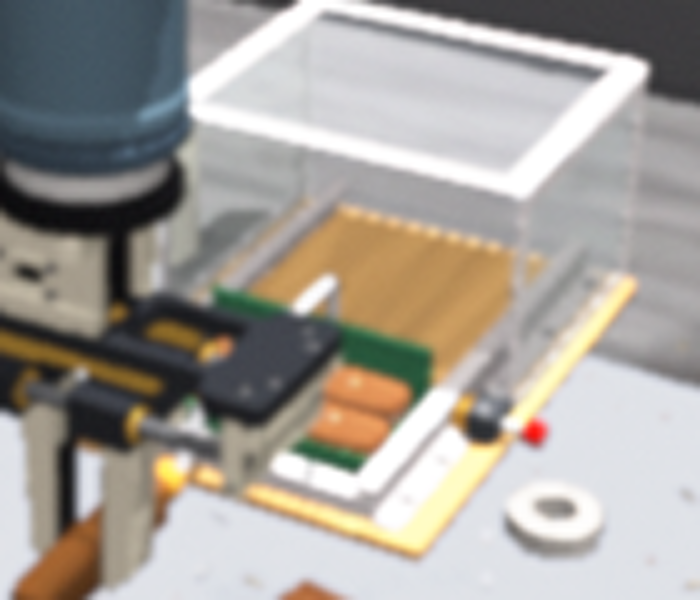

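servo_tool(dp=[[-0.1,0,0],[-0.1,0,0],[-0.1,0,0],[-0.1,0,0]], rot=[[0,0,0],[0,0,0],[0,0,0],[0,0,0]])

```text
t: 16.6
tcp_pos: [0.4287, -0.1224, 0.0347]
eef_rot: [1.0, 0.016, 0.0, -0.0]
wrist_force: [2.0, -0.0, -1.1]
width: 0.0197
grasp_force: 30.0
```

servo_tool(dp=[[-0.1,0,0],[0,0,0],[0,0,0]], rot=[[0,0,0],[0,0,0],[0,0,0]])

```text
t: 16.9
tcp_pos: [0.4275, -0.1223, 0.0346]
eef_rot: [1.0, 0.016, -0.0, -0.0]
wrist_force: [0.7, -0.2, -0.7]
width: 0.0196
grasp_force: 30.0
```

servo_tool(dp=[[-0.1,0,0],[0,0,0],[0,0,0]], rot=[[0,0,0],[0,0,0],[0,0,0]])

```text
t: 17.2
tcp_pos: [0.4266, -0.1224, 0.0346]
eef_rot: [1.0, 0.016, -0.0, -0.0]
wrist_force: [2.3, -0.0, -1.7]
width: 0.0196
grasp_force: 30.0
```

servo_tool(dp=[[-0.1,0,0],[0,0,0],[0,0,0]], rot=[[0,0,0],[0,0,0],[0,0,0]])

```text
t: 17.5
tcp_pos: [0.4257, -0.1225, 0.0346]
eef_rot: [1.0, 0.016, -0.0, -0.0]
wrist_force: [2.3, -0.5, -2.0]
width: 0.0196
grasp_force: 30.0
```

servo_tool(dp=[[-0.1,0,0],[0,0,0]], rot=[[0,0,0],[0,0,0]])

```text
t: 17.7
tcp_pos: [0.4247, -0.1225, 0.0346]
eef_rot: [1.0, 0.016, 0.0, -0.0]
wrist_force: [3.0, 0.1, -1.2]
width: 0.0201
grasp_force: 30.0
```

servo_tool(dp=[[-0.1,0,0],[0,0,0]], rot=[[0,0,0],[0,0,0]])

```text
t: 17.9
tcp_pos: [0.424, -0.1226, 0.0347]
eef_rot: [1.0, 0.016, 0.0, 0.0]
wrist_force: [3.5, 0.1, -2.5]
width: 0.0199
grasp_force: 30.0
```

servo_tool(dp=[[-0.1,0,0],[0,0,0]], rot=[[0,0,0],[0,0,0]])

```text
t: 18.1
tcp_pos: [0.4236, -0.1229, 0.0349]
eef_rot: [1.0, 0.016, 0.001, 0.0]
wrist_force: [4.1, 1.2, -1.2]
width: 0.0196
grasp_force: 30.0
```

servo_tool(dp=[[-0.05,0,0],[0,0,0]], rot=[[0,0,0],[0,0,0]])

```text
t: 18.3
tcp_pos: [0.4234, -0.123, 0.035]
eef_rot: [1.0, 0.016, 0.001, 0.0]
wrist_force: [6.1, 0.9, -1.7]
width: 0.0198
grasp_force: 30.0
```

servo_tool(dp=[[-0.05,0,0],[0,0,0]], rot=[[0,0,0],[0,0,0]])

```text
t: 18.5
tcp_pos: [0.4232, -0.1231, 0.0351]
eef_rot: [1.0, 0.016, 0.001, 0.001]
wrist_force: [7.0, 1.0, -2.5]
width: 0.0196
grasp_force: 30.0
```

servo_tool(dp=[[-0.05,0,0],[0,0,0]], rot=[[0,0,0],[0,0,0]])

```text
t: 18.7
tcp_pos: [0.4227, -0.1232, 0.0351]
eef_rot: [1.0, 0.016, 0.001, 0.001]
wrist_force: [6.7, 0.6, -2.6]
width: 0.0196
grasp_force: 30.0
```

servo_tool(dp=[[-0.05,0,0],[0,0,0]], rot=[[0,0,0],[0,0,0]])

```text
t: 18.9
tcp_pos: [0.4226, -0.1233, 0.0352]
eef_rot: [1.0, 0.016, 0.002, 0.001]
wrist_force: [7.7, 0.2, -2.8]
width: 0.0199
grasp_force: 30.0
```

servo_tool(dp=[[-0.05,0,0],[-0.05,0,0],[0,0,0]], rot=[[0,0,0],[0,0,0],[0,0,0]])

```text
t: 19.2
tcp_pos: [0.4221, -0.1235, 0.0353]
eef_rot: [1.0, 0.016, 0.002, 0.001]
wrist_force: [8.0, 0.6, -1.0]
width: 0.0198
grasp_force: 30.0
```

servo_tool(dp=[[-0.05,0,0],[0,0,0]], rot=[[0,0,0],[0,0,0]])

```text
t: 19.4
tcp_pos: [0.4216, -0.1236, 0.0354]
eef_rot: [1.0, 0.016, 0.002, 0.001]
wrist_force: [7.5, 0.3, -1.7]
width: 0.0195
grasp_force: 30.0
```

servo_tool(dp=[[-0.05,0,0],[0,0,0]], rot=[[0,0,0],[0,0,0]])

```text
t: 19.6
tcp_pos: [0.4216, -0.1238, 0.0355]
eef_rot: [1.0, 0.016, 0.003, 0.001]
wrist_force: [9.9, 1.0, -2.4]
width: 0.0199
grasp_force: 30.0
```

servo_tool(dp=[[-0.05,0,0],[-0.05,0,0],[0,0,0]], rot=[[0,0,0],[0,0,0],[0,0,0]])

```text
t: 19.9
tcp_pos: [0.4214, -0.1241, 0.0358]
eef_rot: [1.0, 0.016, 0.004, 0.001]
wrist_force: [12.6, 1.1, -2.1]
width: 0.0199
grasp_force: 30.0
```

servo_tool(dp=[[-0.05,0,0],[-0.05,0,0],[0,0,0]], rot=[[0,0,0],[0,0,0],[0,0,0]])

```text
t: 20.2
tcp_pos: [0.4208, -0.1243, 0.0359]
eef_rot: [1.0, 0.016, 0.004, 0.002]
wrist_force: [12.5, 1.0, -3.5]
width: 0.0198
grasp_force: 30.0
```

```bash
python3 - <<'E'
from h import *
import cv2
fs=[];
for i in range(4):
    a=camera("top");fs.append(read_state()['wrist_force'])
print(np.mean(fs,0),read_state()['t'])
cv2.imwrite("pics/k1.png",a)
def red(a):
    x=a.astype(int);m=((x[...,2]-x[...,1]>70)&(x[...,2]-x[...,0]>70)).astype(np.uint8)
    m[:180]=0;m[200:]=0
    n,l,s,c=cv2.connectedComponentsWithStats(m);return [(s[i,4],c[i].round(2)) for i in range(1,n) if 310<c[i][0]<425]
print(red(cv2.imread("pics/top0.png")),red(cv2.imread("pics/now.png")),red(a))
E
python3 tr.py
```

```text
[12.62223547  1.33648851 -3.32741728] 20.4
[(np.int32(12), array([405. , 186.5])), (np.int32(4), array([328.5, 189.5]))] [(np.int32(11), array([406.09, 186.36])), (np.int32(6), array([327.5, 190. ]))] [(np.int32(12), array([405. , 186.5])), (np.int32(8), array([328.12, 189.88]))]
[ 0.4208 -0.1243  0.0358] 20.4 [12.53  1.75 -2.86]
[190 191 192 193 201 202 203 204 205 214 215] [ 0.64247892 -0.07556899] [ 0.57067207 -0.0767874 ]
```

```bash
cat > cat.py <<'E'
from h import *
import cv2,sys
def k(a):
    x=a.astype(float);r=np.clip(x[...,2]-np.maximum(x[...,1],x[...,0])-25,0,None);o=[]
    for c0,c1,r0,r1 in((318,334,184,195),(398,412,181,192)):
        w=r[r0:r1,c0:c1];o+=[round((w.sum(0)*np.arange(c0,c1)).sum()/w.sum(),2),round(w.sum())]
    return o
for f in sys.argv[1:]: print(f,k(cv2.imread(f"pics/{f}.png")))
print(k(np.mean([camera("top") for _ in range(2)],0)),read_state()['wrist_force'].round(1),read_state()['t'])
E
python3 cat.py top0 top1 now k1
```

```text
top0 [np.float64(328.85), 556, np.float64(404.92), 1151]
top1 [np.float64(328.86), 552, np.float64(404.92), 1142]
now [np.float64(328.04), 592, np.float64(404.91), 1186]
k1 [np.float64(328.05), 594, np.float64(404.91), 1185]
[np.float64(328.05), 596, np.float64(404.91), 1182] [12.6  0.7 -3.3] 20.55
```

servo_tool(dp=[[0.2,0,0],[0.3,0,0],[0.4,0,0],[0,0,0],[0,-0.5,0],[0,-0.6,0],[0,-0.6,0],[0,0,0],[0,0,0]], rot=[[0,0,0],[0,0,0],[0,0,0],[0,0,0],[0,0,0],[0,0,0],[0,0,0],[0,0,0],[0,0,0]])

```text
t: 21.45
tcp_pos: [0.4251, -0.1052, 0.0347]
eef_rot: [1.0, 0.016, -0.0, 0.0]
wrist_force: [0.5, -0.4, -1.7]
width: 0.0198
grasp_force: 30.0
```

```bash
python3 tr.py;python3 cat.py
```

```text
[ 0.4251 -0.1052  0.0347] 21.45 [ 0.5  -0.35 -1.67]
[189 190 191 192 193 201 202 203 204 205 213 214 215] [ 0.64529104 -0.07560202] [ 0.57067207 -0.0767874 ]
[np.float64(327.98), 601, np.float64(404.91), 1184] [ 0.3  0.6 -1.9] 21.6
```

servo_tool(dp=[[-0.1,0,0],[-0.1,0,0],[-0.1,0,0],[-0.1,0,0],[0,0,0]], rot=[[0,0,0],[0,0,0],[0,0,0],[0,0,0],[0,0,0]])

```text
t: 22.1
tcp_pos: [0.4217, -0.1059, 0.0348]
eef_rot: [1.0, 0.016, 0.001, 0.0]
wrist_force: [2.2, -0.1, -1.4]
width: 0.0197
grasp_force: 30.0
```

servo_tool(dp=[[-0.1,0,0],[-0.1,0,0],[0,0,0]], rot=[[0,0,0],[0,0,0],[0,0,0]])

```text
t: 22.4
tcp_pos: [0.4212, -0.1064, 0.0353]
eef_rot: [1.0, 0.016, 0.002, 0.001]
wrist_force: [5.8, 0.8, -2.5]
width: 0.02
grasp_force: 30.0
```

servo_tool(dp=[[-0.05,0,0],[-0.05,0,0],[0,0,0]], rot=[[0,0,0],[0,0,0],[0,0,0]])

```text
t: 22.7
tcp_pos: [0.4209, -0.1066, 0.0355]
eef_rot: [1.0, 0.016, 0.003, 0.001]
wrist_force: [8.4, 0.9, -3.3]
width: 0.0199
grasp_force: 30.0
```

```bash
python3 cat.py
```

```text
[np.float64(328.0), 596, np.float64(404.91), 1183] [ 6.9  0.3 -2.5] 22.8
```

servo_tool(dp=[[-0.05,0,0],[-0.05,0,0],[0,0,0]], rot=[[0,0,0],[0,0,0],[0,0,0]])

```text
t: 23.1
tcp_pos: [0.4208, -0.1069, 0.0357]
eef_rot: [1.0, 0.016, 0.004, 0.001]
wrist_force: [10.3, 0.6, -2.9]
width: 0.0196
grasp_force: 30.0
```

servo_tool(dp=[[-0.05,0,0],[-0.05,0,0],[0,0,0]], rot=[[0,0,0],[0,0,0],[0,0,0]])

```text
t: 23.4
tcp_pos: [0.4206, -0.1072, 0.0359]
eef_rot: [1.0, 0.016, 0.004, 0.002]
wrist_force: [11.4, 2.0, -4.4]
width: 0.0198
grasp_force: 30.0
```

```bash
python3 cat.py
```

```text
[np.float64(328.05), 594, np.float64(404.91), 1184] [11.9  0.6 -3.8] 23.5
```

servo_tool(dp=[[-0.05,0,0],[-0.05,0,0],[0,0,0]], rot=[[0,0,0],[0,0,0],[0,0,0]])

```text
t: 23.8
tcp_pos: [0.4201, -0.1074, 0.0361]
eef_rot: [1.0, 0.016, 0.005, 0.002]
wrist_force: [12.6, 1.9, -3.2]
width: 0.0201
grasp_force: 30.0
```

```bash
python3 cat.py
```

```text
[np.float64(328.86), 586, np.float64(404.91), 1184] [12.8  1.9 -3.4] 23.9
```

servo_tool(dp=[[0,0,0],[0,0,0],[0.2,0,0],[0.3,0,0],[0.4,0,0],[0,0,0]], rot=[[0,0,0],[0,0,0],[0,0,0],[0,0,0],[0,0,0],[0,0,0]])

```text
t: 24.5
tcp_pos: [0.4239, -0.1054, 0.0344]
eef_rot: [1.0, 0.016, -0.001, -0.0]
wrist_force: [-0.7, -0.2, -2.7]
width: 0.0197
grasp_force: 30.0
```

```bash
python3 cat.py
```

```text
[np.float64(328.85), 585, np.float64(404.91), 1187] [ 0.4  0.5 -1.7] 24.6
```

servo_tool(dp=[[0,0,-0.5],[0,0,-1],[0,0,-1.5],[0,0,-1.2],[0,0,0],[-1,0,0],[-2,0,0],[-2,0,0],[0,0,0],[0,0,-4],[0,0,-4],[0,0,0]], rot=[[0,0,0],[0,0,0],[0,0,0],[0,0,0],[0,0,0],[0,0,0],[0,0,0],[0,0,0],[0,0,0],[0,0,0],[0,0,0],[0,0,0]])

```text
t: 25.8
tcp_pos: [0.3775, -0.1091, 0.1609]
eef_rot: [1.0, 0.016, 0.004, 0.003]
wrist_force: [1.1, -0.1, -1.7]
width: 0.0199
grasp_force: 30.0
```

```bash
python3 cat.py; python3 tr.py
python3 - <<'E'
from h import *
print(read_state()['eef_rot'],read_state()['q'])
E
```

```text
[np.float64(328.85), 566, np.float64(404.91), 1165] [-0.7  0.6 -2.4] 25.9
[ 0.3748 -0.1074  0.1569] 25.9 [-0.72  0.64 -2.44]
[189 190 191 192 193 201 202 203 204 205 214 215] [ 0.64529104 -0.07560202] [ 0.57067207 -0.0767874 ]
[ 9.99873764e-01  1.58833188e-02 -3.33366852e-04 -2.55458002e-04] [-5.67294460e-01  2.16915643e-02  1.98172123e+00  6.53069330e-05
  1.13901774e+00  9.71706535e-01]
```

servo_tool(dp=[[0,0,0],[0,0,0],[0,0,0],[0,0,0],[0,0,0],[0,0,0],[0,0,0],[0,0,0],[0,0,0],[0,0,0],[0,0,0],[0,0,0]], rot=[[0,0,-0.07],[0,0,-0.14],[0,0,-0.145],[0,0,-0.145],[0,0,-0.145],[0,0,-0.145],[0,0,-0.145],[0,0,-0.145],[0,0,-0.145],[0,0,-0.145],[0,0,-0.145],[0,0,-0.135]])

```text
t: 27.15
tcp_pos: [0.3731, -0.1064, 0.1547]
eef_rot: [0.665, 0.747, -0.0, -0.002]
wrist_force: [-0.5, -0.5, -1.7]
width: 0.0199
grasp_force: 30.0
```

servo_tool(dp=[[1.5,1,0],[3,1.8,0],[3,1.8,0],[3,1.8,0],[2.4,1.4,0],[0.5,0.4,0],[0,0,0],[0,0,3],[0,0,3],[0,0,3],[0,0,2],[0,0,0]], rot=[[0,0,0],[0,0,0],[0,0,0],[0,0,0],[0,0,0],[0,0,0],[0,0,0],[0,0,0],[0,0,0],[0,0,0],[0,0,0],[0,0,0]])

```text
t: 28.35
tcp_pos: [0.4376, 0.0343, 0.0439]
eef_rot: [0.667, 0.745, -0.002, -0.003]
wrist_force: [-0.8, 0.1, -1.0]
width: 0.0201
grasp_force: 30.0
```

servo_tool(dp=[[0,0,0],[0,0,0],[0,0,0]], rot=[[0,0,0],[0,0,0],[0,0,0]])

```text
t: 28.65
tcp_pos: [0.4419, 0.0347, 0.0478]
eef_rot: [0.667, 0.745, 0.001, 0.001]
wrist_force: [0.7, 0.4, -1.6]
width: 0.0198
grasp_force: 30.0
```

servo_tool(dp=[[0,0,1],[0,0,1.2],[0,0,0.8],[0,0,0.4],[0,0,0],[0,0,0]], rot=[[0,0,0],[0,0,0],[0,0,0],[0,0,0],[0,0,0],[0,0,0]])

```text
t: 29.25
tcp_pos: [0.441, 0.0352, 0.0127]
eef_rot: [0.667, 0.745, 0.0, 0.0]
wrist_force: [0.4, 0.3, -2.1]
width: 0.0201
grasp_force: 30.0
```

servo_tool(dp=[[0,0,0.2],[0,0,0.2],[0,0,0],[0,0,0]], rot=[[0,0,0],[0,0,0],[0,0,0],[0,0,0]])

```text
t: 29.65
tcp_pos: [0.4409, 0.0351, 0.0087]
eef_rot: [0.667, 0.745, -0.0, -0.0]
wrist_force: [-0.6, 0.5, -2.3]
width: 0.0197
grasp_force: 30.0
```

servo_tool(dp=[[0,0,0.15],[0,0,0.1],[0,0,0],[0,0,0]], rot=[[0,0,0],[0,0,0],[0,0,0],[0,0,0]])

```text
t: 30.05
tcp_pos: [0.4409, 0.0351, 0.0061]
eef_rot: [0.667, 0.745, -0.0, -0.0]
wrist_force: [0.2, 0.4, -1.4]
width: 0.0199
grasp_force: 30.0
```

servo_tool(dp=[[0,0,0.05],[0,0,0],[0,0,0]], rot=[[0,0,0],[0,0,0],[0,0,0]])

```text
t: 30.35
tcp_pos: [0.4409, 0.0351, 0.0058]
eef_rot: [0.667, 0.745, 0.0, 0.0]
wrist_force: [-1.5, -0.6, 2.6]
width: 0.02
grasp_force: 30.0
```

Standing on the bench; open partly and lift straight up.

servo_tool(dp=[[0,0,0],[0,0,0],[0,0,0],[0,0,0],[0,0,0],[0,0,0],[0,0,-1],[0,0,-2],[0,0,-3],[0,0,-4],[0,0,-4],[0,0,0]], rot=[[0,0,0],[0,0,0],[0,0,0],[0,0,0],[0,0,0],[0,0,0],[0,0,0],[0,0,0],[0,0,0],[0,0,0],[0,0,0],[0,0,0]], jaw=0.2)

```text
t: 31.55
tcp_pos: [0.4446, 0.0346, 0.1515]
eef_rot: [0.667, 0.745, 0.003, 0.005]
wrist_force: [0.9, 0.1, -0.3]
width: 0.0562
grasp_force: 0.0
```

```bash
python3 cat.py
python3 - <<'E'
from h import *
import cv2
s=read_state();print(s['tcp_pos'],s['wrist_force'],s['width'])
a=camera("side");cv2.imwrite("pics/f.png",a);g=cv2.imread("pics/side0.png")
# compare handle blob (orange) with start
for i in(g,a):
    h=cv2.cvtColor(i,cv2.COLOR_BGR2HSV)[240:285,240:300]
    m=cv2.inRange(h,(5,140,100),(25,255,255));c=cv2.connectedComponentsWithStats(m)
    k=1+c[2][1:,4].argmax();print(c[2][k],c[3][k])
    p=np.argwhere(c[1]==k).astype(np.float32)[:,::-1];print(cv2.minAreaRect(p.copy()))
E
```

```text
[np.float64(328.85), 590, np.float64(404.91), 1185] [-1.3 -1.2 -0. ] 31.65
[0.44151573 0.03506155 0.14703013] [-1.33167761 -1.16687808 -0.00318781] 0.055739650457111656
[  8  17  43  19 377] [30.78779841 25.67374005]
((29.550460815429688, 25.16514015197754), (43.676883697509766, 9.578263282775879), 16.699243545532227)
[  8  17  43  19 415] [29.39277108 25.29156627]
((28.997299194335938, 24.883785247802734), (43.59823226928711, 10.366527557373047), 17.10272979736328)
```

The hook stands upright where it first was, and both catches read sprung in.

```bash
python3 -c "
from rig import *
print(close_job())"
```

```text
the job is handed in; nothing more can be done
None
```

I handed the job in at about 32 s without seeing the verdict: the tray is home with both catches reading sprung in, and the hook stands upright on the bench where it started. Measured pull peaked near 13 N. The right catch sprang first, so I moved the hook about 2 cm left and pulled again for the left one.

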